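# Get the soap dish out from behind the jar and the mug

## Robot

A 6-joint arm with a two-finger parallel gripper is mounted at the origin on the work surface. World frame = base frame: x ahead of the robot, y to its left, z up, the work surface at z = 0. Lengths are in mm, angles in rad, forces in N, time in s.
With the tool pointing down it reaches from about 275 to 825 mm from the base axis. Payload 4.9 kg.
Tool frame: the origin (TCP) lies midway between the tips of the shut fingers; the grasp point (between the pads) lies 19 mm behind it; z points along the fingers, y is the line along which they close (so a half turn about z gives the same grasp; the last joint's range is limited). The gripper opens to 85 mm and grips with 20 to 120 N. Pads are 22 mm wide; open, the fingers measure 114 mm over their backs; the gripper's body (76 mm by 85 mm) begins 54 mm behind the grasp point. The pads swing forward as they close: fully open they stand 13 mm farther back than shut.
Start: joints at [-1.306, 0.326, -0.193, 1.052, 0, 1.437], TCP at [213.585, -506.853, 231.281] pointing down, gripper open.
Joint ranges: [-2.65, 2.65], [-0.97, 1.79], [-1.3, 1.35], [-1.93, 2.1], [-1.47, 1.37], [-3.14, 3.14]. Speed limits (rad/s): [2.57, 2.57, 3.14, 3.14, 3.14, 3.14].

## Interface

Orientations are given as a rotation vector (axis times angle).
In Python, from station import ctrl gives the robot as it stands.
- The arm moves only by the shell command python3 -m inch 'ROWS' [FORCE]. ROWS is text: rows parted by semicolons, each of 7 numbers parted by spaces: the closure, from 0 (fully open) to 1 (shut), then the shift along the tool's x, y, z scaled (see below), then the turn, a rotation vector about the tool's x, y, z scaled (see below). In form: hand dx dy dz ax ay az; .... A call has 1 to 10 rows; each row shifts and turns the commanded pose from where the row before left it, along the tool's axes as they then stand; what a row does not reach is not made up. The controller multiplies each number of a shift by 0.025 m and each number of a turn by 0.1 rad. A row lasts 1/12 s, in which the tool goes at most 41.7 mm and 7.16 degrees, less where a joint would pass 70% of its speed; a pose out of reach is approached as far as the arm can. A call with a number of a shift or a turn outside -1 to 1 is refused whole. A call with a gripper value outside its range is refused whole. The fingers move at their own pace and stop on an object; FORCE is the grip in N (left out, the last holds). Time passes only in rows, so rows that do not move let the fingers close. It gives the time, the measured TCP pose, the force, the opening and the grip force at its end, in the units of the state.
- ctrl.observe(): the state, without advancing time (a new reading comes with each control period).
- ctrl.snapshot(name): name is "side" or "top" or "wrist"; returns a dict with "color" (384x512x3 uint8, red, green, blue), "fovy" (degrees; the focal length in pixels is half the picture's height over the tangent of half this angle, whatever the lens; pixels are square), "cx", "cy" (the principal point, pixels), "eye" and "orientation" of the camera in the world. Camera axes: x right, y down, z forward; pixel columns grow to the right and rows downward; lengths in mm; the calibration is good to about 2 mm. A picture is of the moment at which its call begins. There is no depth.
- ctrl.sign_off(): hands the job in; it is judged then, once.
The state is a dict: "time": time; "joint_pos": joint angles; "qvel": joint speeds; "joint_torque": joint torques, N m; "tcp_pos": TCP position; "ee_rot": TCP orientation; "force": force on the tool from outside, world axes, zero at the start; "torque": the same for the moment, N m; "opening": finger opening in mm; "grasp_force": force on a finger pad.
Only numpy, scipy, OpenCV 4.12 (cv2) and the standard library are available. Lean on these libraries where they do the work, as an engineer would, in place of code of your own. Each camera call takes 0.05 s, during which the arm holds its last target. There are 200 camera calls.

## Task

The soap is lying on the bare steel and its dish is stuck behind the glass jar and the standing mug: first stand both the jar and the mug aside on the drying mat, then take the dish out and set it in the middle of the wooden soap stand, lined up with it, and lay the soap flat in the middle of the dish. Only then put the jar and the mug back upright in the middle of their own coasters, the jar on the round one and the mug on the square one. Set things down gently rather than drop them, never tip the jar or mug over, and leave the green glass tumbler and the washing-up bottle where they stand.

Things in the scene. Friction and masses are not known exactly. Their poses are not given: they have to be found in the camera images.
- jar_center (a point): Glass storage jar with a wooden lid fixed on it, an upright round body 62 mm in diameter (straight up to 66 mm, lid 56 mm in diameter) and 84 mm high; about 0.3 kg. The point is on its axis half-way up, 42 mm above its underside; z up. Grasp it a little above this point. It starts on the round coaster, in front of the dish.
- mug_center (a point): White ceramic mug standing on the square coaster, round body 64 mm in diameter, 80 mm high, open at the top, 0.25 kg. The point is on the body's axis half-way up, 40 mm above the underside; z up. Its handle sticks out along +y (to 68 mm from the axis; at the start towards the robot, at the end any way), so grasp the body across along its x. Leave the four mugs on the cup tree.
- dish_center (a point): White plastic soap dish, an open rectangular tray: 66 mm along its x, 105 mm along its y, 20 mm high, walls and floor 4 mm thick (inner floor 4 mm above its underside, inside 58 x 97 mm); about 80 g. The point is at its centre, 10 mm above its underside; z up. It starts on the steel behind the jar and mug (on their far side from the robot), about 4 mm from the coasters.
- soap_center (a point): White bar of soap, a rounded block: 40 mm along its x, 64 mm along its y, 32 mm high, about 0.11 kg. The point is its centre; z up. It starts on the bare steel in front, near the robot.
- soap_stand: Fixed flat wooden board for the soap dish, 90 mm along its x, 130 mm along its y, 4 mm thick. Origin at the centre of its underside (on the steel), z up. The dish goes in its middle, long side (y) along the stand's long side (y), either way round. It lies left or right.
- drying_mat: Fixed black ribbed rubber drying mat, 240 mm along its x, 140 mm along its y, 3 mm thick. Origin at the centre of its underside (on the steel), z up. The side area for the jar and the mug: both stand wholly on it at the same time, anywhere. It lies left or right, on the other side from the soap stand.
- round_coaster: Fixed round cork coaster, 80 mm in diameter, 4 mm thick, the place of the jar. Origin at the centre of its underside (on the steel), z up.
- square_coaster: Fixed square cork coaster, 78 x 78 mm, 4 mm thick, the place of the mug. Origin at the centre of its underside (on the steel), z up; its centre is 112 mm from that of the round one.
- tumbler_center (a point): Bystander: green glass tumbler standing beside the dish, open at the top, 60 mm in diameter at the rim, 85 mm high. The point is half-way up on its axis. Leave it.
- bottle_center (a point): Bystander: clear plastic washing-up bottle with a white cap standing beside the dish, 54 mm in diameter, 140 mm high. The point is half-way up on its axis. Leave it.
Mind the look-alikes: they are no part of the job. Leave any blue look-alike of the square_coaster alone.

How it is judged (in metres and radians):
On the way, in this order (a step that is already met when the one before it is completed fails the run):
1. jar and mug both stand on the drying mat (x of jar_center in the frame of drying_mat between -0.1 and 0.1 m and y of jar_center in the frame of drying_mat between -0.05 and 0.05 m and z of jar_center in the frame of drying_mat between 0.04 and 0.05 m and angle between each of jar_center, mug_center's own z axis and vertical below 0.12 rad and x of mug_center in the frame of drying_mat between -0.1 and 0.1 m and y of mug_center in the frame of drying_mat between -0.05 and 0.05 m and z of mug_center in the frame of drying_mat between 0.038 and 0.048 m), for 0.2 s.
2. the dish lies on the soap stand, in its middle and lined up (horizontal distance between dish_center and soap_stand below 0.015 m and angle between the y axis of dish_center and the y axis of soap_stand, either way round below 0.25 rad and z of dish_center in the frame of soap_stand between 0.01 and 0.018 m and angle between dish_center's own z axis and vertical below 0.12 rad), for 0.2 s.
3. the soap lies flat in the dish on the stand (all of step 2 and x of soap_center in the frame of dish_center between -0.014 and 0.014 m and y of soap_center in the frame of dish_center between -0.02 and 0.02 m and z of soap_center in the frame of dish_center between 0.006 and 0.014 m and angle between soap_center's own z axis and vertical below 0.12 rad), for 0.2 s.
4. the jar and the mug stand on their own coasters again (horizontal distance between jar_center and round_coaster below 0.015 m and z of jar_center in the frame of round_coaster between 0.042 and 0.05 m and angle between each of jar_center, mug_center's own z axis and vertical below 0.12 rad and horizontal distance between mug_center and square_coaster below 0.015 m and z of mug_center in the frame of square_coaster between 0.04 and 0.048 m), for 0.2 s.
At the end, for the whole second after the job is handed in: Jar on the round and mug on the square coaster, upright, each within 15 mm of the coaster's centre; dish flat on the soap stand within 15 mm of its centre and 0.25 rad of its long axis; soap flat on the dish's floor, within 14 mm (across) and 20 mm (along) of its centre; all released and at rest (all of step 3 and all of step 4 and linear speed of each of jar, mug, dish, soap below 0.02 m/s and angular speed of each of jar, mug, dish, soap below 0.3 rad/s); the robot touches nothing.
It fails at once if the jar or the mug is tipped over (angle between any of jar_center, mug_center's own z axis and vertical above 0.7 rad).
It fails at once if the jar, mug, dish or soap is dropped (falls free by more than about 20 mm) ((linear speed of jar above 0.65 m/s and contact force between jar and the fingers below 0.05 N) or (linear speed of mug above 0.65 m/s and contact force between mug and the fingers below 0.05 N) or (linear speed of dish above 0.65 m/s and contact force between dish and the fingers below 0.05 N) or (linear speed of soap above 0.65 m/s and contact force between soap and the fingers below 0.05 N)).
It fails at once if the tumbler or the bottle is displaced by over 25 mm or knocked over (distance of any of tumbler_center, bottle_center from where it was at the start of the episode above 0.025 m).
It also fails if it takes over 131 s, if anything falls off the work surface, if the arm or the gripper's body presses on something with over 40 N, if the wrist force passes 120 N, or if a joint passes its speed limit or range.

## Working session

There is one attempt and no reset: what is moved stays moved. The work goes in short steps, Python scripts to look and compute and a shell command to move; the robot and the scene stay as the last step left them, time stands still between calls to the robot, and variables do not carry over. Pictures are saved under pics/ and viewed, at most 14 in all, crops included, and the job is handed in when it is done.

```bash
ls; mkdir -p pics; cat > h.py <<'E'
import numpy as np, cv2
from scipy.spatial.transform import Rotation as R
from station import ctrl
def snap(n,f):
    s=ctrl.snapshot(n); cv2.imwrite('pics/'+f+'.png',s['color'][:,:,::-1]); 
    import pickle; pickle.dump(s,open('pics/'+f+'.pkl','wb')); return s
def load(f):
    import pickle; return pickle.load(open('pics/'+f+'.pkl','rb'))
def rot(s):
    o=np.array(s['orientation'],float)
    return o if o.shape==(3,3) else R.from_rotvec(o).as_matrix()
def px2w(s,u,v,z):
    f=s['color'].shape[0]/2/np.tan(np.radians(s['fovy'])/2)
    d=rot(s)@np.array([(u-s['cx'])/f,(v-s['cy'])/f,1]); e=np.array(s['eye'])
    return (e+d*(z-e[2])/d[2])
def w2px(s,p):
    f=s['color'].shape[0]/2/np.tan(np.radians(s['fovy'])/2)
    c=rot(s).T@(np.array(p,float)-s['eye']); return c[:2]/c[2]*f+[s['cx'],s['cy']]
E
python3 - <<'E'
from h import *
a=snap('top','t0');b=snap('side','s0')
for s in(a,b): print({k:v for k,v in s.items() if k!='color'})
print(ctrl.observe())
cv2.imwrite('pics/t0x.png',cv2.resize(a['color'][:,:,::-1],(800,600),interpolation=cv2.INTER_CUBIC))
E
```

```text
pics
{'fovy': 55.958774998300655, 'cx': 261.2898172318184, 'cy': 186.87489382130343, 'eye': array([451.39446678,   8.23298083, 853.92790102]), 'orientation': array([-2.13969593,  2.08649368, -0.18710444])}
{'fovy': 55.983156050094934, 'cx': 261.7402165883767, 'cy': 188.2395320453072, 'eye': array([321.66437275, 741.91641662, 752.9576575 ]), 'orientation': array([-0.51240307,  2.67086346, -1.26571973])}
{'time': 0.1, 'joint_pos': array([-1.30618442e+00,  3.26903986e-01, -1.93421230e-01,  1.05198999e+00,
        8.52400540e-06,  1.43661463e+00]), 'qvel': array([ 3.70904503e-04, -8.92868718e-04,  2.45511793e-03,  4.58499786e-04,
        2.02243154e-06,  2.90289891e-04]), 'joint_torque': array([ 7.48815601e-04, -4.44239616e+01,  2.63038892e+01,  7.92352046e-03,
       -2.76355086e-04, -9.21882437e-08]), 'tcp_pos': array([ 213.46328922, -506.36076454,  230.58527264]), 'ee_rot': array([-3.07785971e+00, -6.21980436e-01,  1.42053857e-04]), 'force': array([ 0.03926763, -0.28954075, -0.231791  ]), 'torque': array([-0.02299003, -0.02672531,  0.02846639]), 'grasp_force': 0.0, 'opening': 85.18596553849393}
```

View pics/t0x.png

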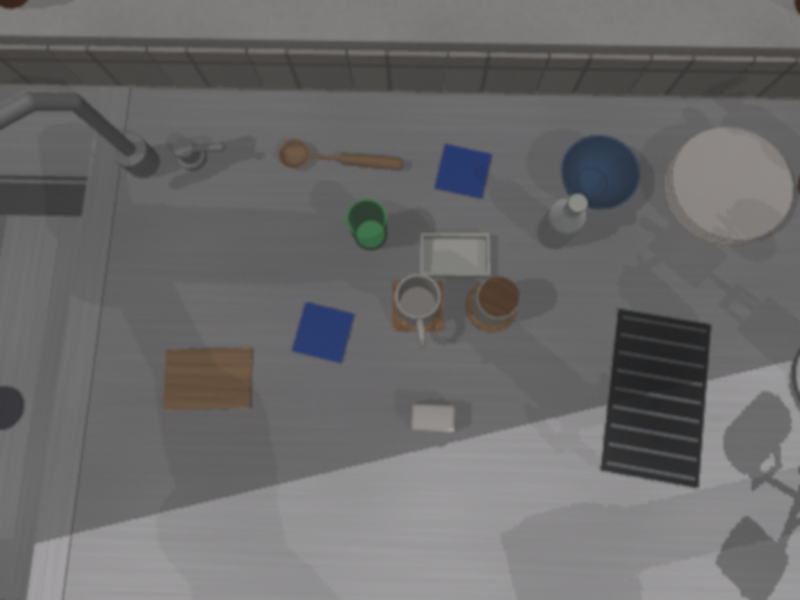

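View pics/s0.png

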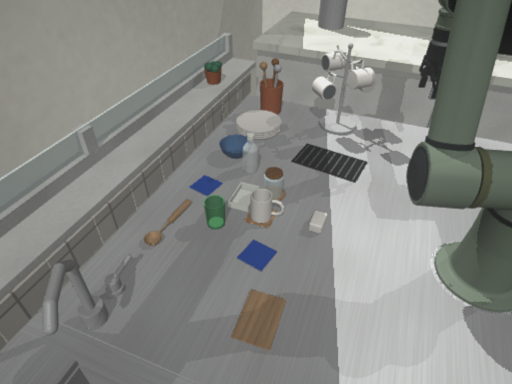

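The top view (enlarged by 1.5625) shows these candidates:
- **Square coaster:** brown cork square under the mug (418,305). The blue look-alikes at (463,170) and (323,332) are to be left alone.
- **Jar:** on the round coaster at (495,300).
- **Mug:** standing mug at (418,298). The tree mugs are off at the right.
- **Dish:** white rectangular tray at (455,254). The round white plates at (728,185) are not it.
- **Soap:** (433,417).
- **Stand and mat:** wooden stand at (208,379), black mat at (655,398).
- **Bystanders:** tumbler (369,225) and bottle (570,212).

Next, one close crop to check.

```bash
python3 - <<'E'
from h import *
s=load('t0')
c=s['color'][135:285,215:365,::-1]
c=cv2.convertScaleAbs(c,alpha=1.5)
cv2.imwrite('pics/t0c.png',cv2.resize(c,(600,600),interpolation=cv2.INTER_CUBIC))
k=1.5625
for n,z,ps in [('stand',4,[(166,349),(252,348),(252,409),(164,409)]),('mat',3,[(619,310),(711,323),(697,487),(601,470)])]:
    w=np.array([px2w(s,u/k,v/k,z)[:2] for u,v in ps]); print(n,w.round(),w.mean(0).round(1),[np.linalg.norm(w[i]-w[i-1]).round() for i in range(4)])
E
```

```text
stand [[520. 388.]
 [525. 258.]
 [435. 250.]
 [431. 381.]] [477.9 319.3] [np.float64(89.0), np.float64(131.0), np.float64(90.0), np.float64(131.0)]
mat [[ 597. -297.]
 [ 580. -434.]
 [ 343. -396.]
 [ 362. -260.]] [ 470.6 -346.8] [np.float64(237.0), np.float64(138.0), np.float64(240.0), np.float64(137.0)]
```

View pics/t0c.png

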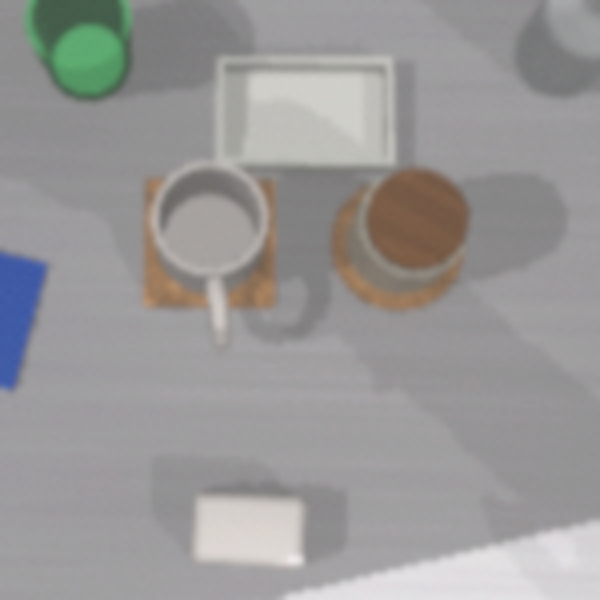

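```bash
cat >> h.py <<'E'
def go(p,yaw=None):
    "print tool-unit delta to TCP p (mm) with tool x at world heading yaw (deg)"
    o=ctrl.observe(); M=R.from_rotvec(o['ee_rot']).as_matrix(); t=np.array(o['tcp_pos'])
    print('t%.1f'%o['time'],'tcp',t.round(1),'head %.2f'%np.degrees(np.arctan2(M[1,0],M[0,0])),'tilt',M[:2,2].round(4),'open %.1f gf %.1f'%(o['opening'],o['grasp_force']),'F',np.array(o['force']).round(1))
    if p is None: return
    if yaw is not None:
        D=np.column_stack([[np.cos(np.radians(yaw)),np.sin(np.radians(yaw)),0],[np.sin(np.radians(yaw)),-np.cos(np.radians(yaw)),0],[0,0,-1]])
        print('turn units',(R.from_matrix(M.T@D).as_rotvec()/.1).round(2)); 
        print('shift units after turn',(D.T@(np.array(p)-t)/25).round(2))
    print('shift units now',(M.T@(np.array(p)-t)/25).round(2))
E
python3 - <<'E'
from h import *
s=load('t0')
P=lambda x,y,z: px2w(s,215+x/4,135+y/4,z)[:2]
sq=np.array([P(*p,4) for p in[(146,178),(275,178),(275,307),(146,307)]])
d=np.array([P(*p,20) for p in[(217,57),(394,57),(396,168),(215,166)]])
so=np.array([P(*p,32) for p in[(196,495),(304,498),(303,565),(194,560)]])
for n,w in(('sq',sq),('dish',d),('soap',so)):
    a=w[1]-w[0]+w[2]-w[3]; print(n,w.round().tolist(),w.mean(0).round(1),'long side ang',np.degrees(np.arctan2(a[1],a[0])).round(1))
print('round',P(398,243,4),'jar',P(416,219,84),'mug',P(210,218,80),'handle end',P(222,345,60))
print('tumbler',P(79,21,85),'bottle', px2w(s,577/1.5625,203/1.5625,140))
go([450,-50,200],0)
E
```

```text
sq [[634.0, 48.0], [636.0, -30.0], [558.0, -31.0], [556.0, 46.0]] [596.2   8.3] long side ang -88.6
dish [[706.0, 7.0], [708.0, -99.0], [640.0, -100.0], [639.0, 7.0]] [673.5 -46.3] long side ang -89.0
soap [[448.0, 13.0], [448.0, -47.0], [412.0, -47.0], [413.0, 13.0]] [430.3 -16.9] long side ang -90.5
round [ 598.28280632 -103.23240918] jar [ 597.85315006 -102.47276846] mug [596.48463678   8.86896514] handle end [529.44985362   0.65333702]
tumbler [705.30929037  84.32115821] bottle [ 715.59305174 -198.65637529  140.        ]
t0.1 tcp [ 213.5 -506.4  230.6] head 22.85 tilt [-0.0004  0.0015] open 85.2 gf 0.0 F [ 0.  -0.3 -0.2]
turn units [-0.02  0.    3.99]
shift units after turn [  9.46 -18.25   1.22]
shift units now [ 15.81 -13.15   1.25]
```

```bash
python3 -m inch '0 0 -0.5 0 0 0 1; 0 0 -1 0 0 0 1; 0 0 -1 0 0 0 1; 0 0 -1 0 0 0 1; 0 0.6 -1 0 0 0 0; 0 0.6 -1 0 0 0 0; 0 0.6 -1 0 0 0 0; 0 0.6 -1 0 0 0 0; 0 0.6 -1 0 0 0 0; 0 0.6 -0.8 0 0 0 0' 30; python3 -c "
from h import *
go([598,-102.7,180],0)"
```

```text
time: 0.93
tcp_pos: [284.2, -275.0, 231.0]
ee_rot: [-3.141, 0.002, 0.001]
force: [0.6, 0.8, 0.3]
opening: 85.2
grasp_force: 0.0
t0.9 tcp [ 284.2 -275.   231. ] head -0.06 tilt [-0.0004  0.001 ] open 85.2 gf 0.0 F [0.6 0.8 0.3]
turn units [-0.01  0.   -0.01]
shift units after turn [12.55 -6.89  2.04]
shift units now [12.54 -6.91  2.04]
```

```bash
python3 -m inch '0 1 -0.6 0 0 0 0; 0 1 -0.6 0 0 0 0; 0 1 -0.6 0 0 0 0; 0 1 -0.6 0 0 0 0; 0 1 -0.6 0 0 0 0; 0 1 -0.6 0 0 0 0; 0 1 -0.6 0 0 0 0; 0 1 -0.6 0 0 0 0; 0 1 -0.6 0 0 0 0; 0 1 -0.6 0 0 0 0' ;python3 -m inch '0 1 0 0.5 0 0 0; 0 1 0 0.5 0 0 0;0 0 0 0.5 0 0 0; 0 0 0 0.5 0 0 0;0 0 0 0 0 0 0; 0 0 0 0 0 0 0'; python3 -c "
from h import *
s=snap('wrist','w1')
go([598,-102.7,26],0)
print(w2px(s,[598,-102.7,88]),w2px(s,[596,8.6,84]))"
```

```text
time: 1.77
tcp_pos: [535.2, -126.3, 230.8]
ee_rot: [-3.141, 0.001, 0.001]
force: [0.2, -0.6, -0.9]
opening: 85.5
grasp_force: 0.0
time: 2.27
tcp_pos: [583.4, -127.2, 180.3]
ee_rot: [-3.141, 0.002, 0.004]
force: [-0.1, -0.1, 0.2]
opening: 85.3
grasp_force: 0.0
t2.3 tcp [ 584.  -127.5  181.3] head -0.07 tilt [-0.0008  0.0002] open 85.4 gf 0.0 F [-0.7 -0.3 -1.3]
turn units [-0.    0.01 -0.01]
shift units after turn [ 0.56 -0.99  6.21]
shift units now [ 0.56 -0.99  6.21]
[232.5226809  176.60377728] [113.21525397 177.6339957 ]
```

View pics/w1.png

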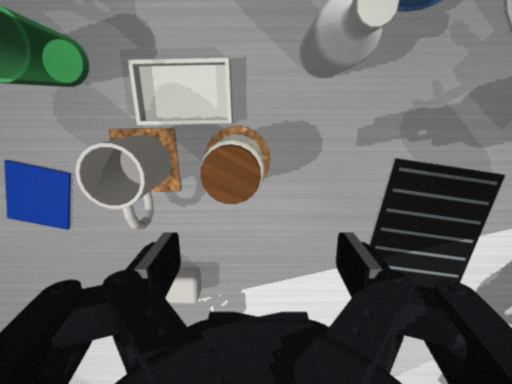

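The wrist view puts the jar lid at (232,173) and the mug rim at about (111,175), within 3 px of the prediction. Descending on the jar.

```bash
python3 -m inch '0 0.6 -1 0 0 0 0; 0 0 0 0 0 0 0; 0 0 0 1 0 0 0; 0 0 0 1 0 0 0; 0 0 0 1 0 0 0; 0 0 0 1 0 0 0; 0 0 0 1 0 0 0; 0 0 0 0.7 0 0 0; 0 0 0 0.5 0 0 0; 0 0 0 0 0 0 0' ;python3 -c "
from h import *
go([598.5,-102.7,26],0)"; python3 -m inch '0.5 0 0 0 0 0 0;0.5 0 0 0 0 0 0;0.5 0 0 0 0 0 0;0.5 0 0 0 0 0 0;0.5 0 0 0 0 0 0;0.5 0 0 0 0 0 0'
```

```text
time: 3.15
tcp_pos: [597.7, -102.4, 24.5]
ee_rot: [-3.141, 0.002, 0.005]
force: [-1.1, -0.9, -0.6]
opening: 85.4
grasp_force: 0.0
t3.1 tcp [ 597.7 -102.4   24.5] head -0.08 tilt [-0.0032  0.0009] open 85.4 gf 0.0 F [-1.1 -0.9 -0.6]
turn units [-0.01  0.03 -0.01]
shift units after turn [ 0.03  0.01 -0.06]
shift units now [ 0.03  0.01 -0.06]
time: 3.65
tcp_pos: [600.7, -102.9, 28.2]
ee_rot: [3.141, -0.002, 0.005]
force: [-0.8, 0.4, 6.7]
opening: 61.3
grasp_force: 33.6
```

```bash
python3 -m inch '0.5 0 0 -0.3 0 0 0;0.5 0 0 -0.7 0 0 0;0.5 0 0 -0.8 0 0 0;0.5 -0.1 0.3 -0.6 0 0 0;0.5 -0.3 0.7 0 0 0 0;0.5 -0.4 0.8 0 0 0 0;0.5 -0.4 0.9 0 0 0 0;0.5 -0.4 0.9 0 0 0 0;0.5 -0.4 0.9 0 0 0 0;0.5 -0.4 0.9 0 0 0 0' 40;python3 -m inch '0.5 -0.4 0.9 0 0 0 0;0.5 -0.3 0.9 0 0 0 0;0.5 -0.1 0.9 0 0 0 0;0.5 0 0.8 0 0 0 0;0.5 0 0.6 0 0 0 0;0.5 0 0.5 0 0 0 0;0.5 0 0.3 0 0 0 0;0.5 0 0 0 0 0 0;0.5 0 0 0 0 0 0'; python3 -c "
from h import *
go([530,-356,27],0); snap('side','s2')"
```

```text
time: 4.48
tcp_pos: [538.4, -238.3, 86.6]
ee_rot: [3.142, -0.002, -0.001]
force: [0.4, 0.4, -2.5]
opening: 60.9
grasp_force: 44.1
time: 5.23
tcp_pos: [519.0, -359.4, 86.1]
ee_rot: [-3.141, 0.002, 0.001]
force: [-0.0, -0.4, -2.8]
opening: 61.0
grasp_force: 44.1
t5.2 tcp [ 519.  -359.4   86.1] head -0.06 tilt [-0.0003  0.001 ] open 61.0 gf 44.1 F [-0.  -0.4 -2.8]
turn units [-0.01  0.   -0.01]
shift units after turn [ 0.44 -0.13  2.36]
shift units now [ 0.44 -0.13  2.36]
```

View pics/s2.png

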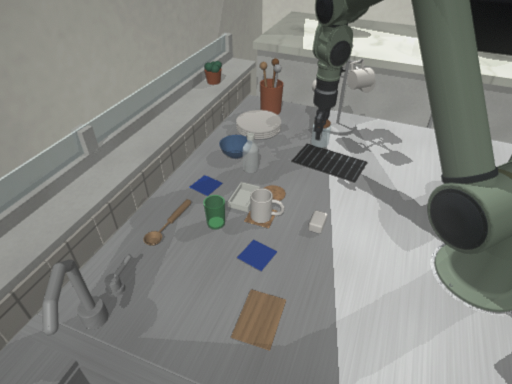

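```bash
python3 -m inch '0.5 0.4 0 0.6 0 0 0;0.5 0 0 0.7 0 0 0;0.5 0 0 0.5 0 0 0;0.5 0 0 0.2 0 0 0;0.5 0 0 0.1 0 0 0;0.5 0 0 0.1 0 0 0;0.5 0 0 0 0 0 0;0.5 0 0 0 0 0 0'; python3 -c "
from h import *
go([530,-356,27],0)"
```

```text
time: 5.95
tcp_pos: [529.3, -360.2, 31.9]
ee_rot: [3.141, -0.002, 0.001]
force: [0.6, 1.2, -1.8]
opening: 60.9
grasp_force: 44.0
t6.0 tcp [ 529.3 -360.2   31.9] head -0.07 tilt [ 0.0007 -0.0006] open 60.9 gf 44.0 F [ 0.6  1.2 -1.8]
turn units [ 0.01 -0.01 -0.01]
shift units after turn [ 0.03 -0.17  0.2 ]
shift units now [ 0.03 -0.17  0.2 ]
```

```bash
python3 -m inch '0.5 0 0 0.06 0 0 0;0.5 0 0 0.06 0 0 0;0.5 0 0 0.06 0 0 0;0.5 0 0 0 0 0 0;0.5 0 0 0 0 0 0';python3 -m inch '0.5 0 0 0.06 0 0 0;0.5 0 0 0 0 0 0;0.5 0 0 0 0 0 0'
```

```text
time: 6.37
tcp_pos: [529.2, -360.3, 27.3]
ee_rot: [3.141, -0.002, 0.001]
force: [-0.7, 0.1, 2.0]
opening: 61.0
grasp_force: 44.3
time: 6.62
tcp_pos: [529.2, -360.3, 27.3]
ee_rot: [3.141, -0.002, 0.001]
force: [-4.5, 2.6, 12.4]
opening: 60.9
grasp_force: 45.2
```

```bash
python3 -m inch '0.5 0 0 -0.06 0 0 0;0.3 0 0 0 0 0 0;0 0 0 0 0 0 0;0 0 0 0 0 0 0;0 0 0 0 0 0 0;0 0 0 0 0 0 0;0 0 0 -0.5 0 0 0;0 0 0 -1 0 0 0;0 0 0 -1 0 0 0;0 0 0 -1 0 0 0';python3 -m inch '0 0 -0.4 -1 0 0 0;0 0 -1 -1 0 0 0;0 0.2 -1 0 0 0 0;0 0.3 -1 0 0 0 0;0 0.3 -1 0 0 0 0;0 0.3 -1 0 0 0 0;0 0.3 -1 0 0 0 0;0 0.3 -1 0 0 0 0;0 0.3 -1 0 0 0 0;0 0.3 -1 0 0 0 0';python3 -m inch '0 0.3 -1 0 0 0 0;0 0.2 -1 0 0 0 0;0 0.1 -1 0 0 0 0;0 0 -1 0 0 0 0;0 0 -0.8 0 0 0 0;0 0 -0.4 0 0 0 0;0 0 0 0 0 0 0;0 0 0 0 0 0 0;0 0 0 0 0 0 0'; python3 -c "
from h import *
go([597,8.8,25],0);s=snap('top','t3');cv2.imwrite('pics/t3c.png',cv2.resize(cv2.convertScaleAbs(s['color'][130:330,220:470,::-1],alpha=1.5),(750,600)))
for p in [(596.5,8.8,84),(530,-360,87)]: print(((w2px(s,p)-[220,130])*3).round())"
```

```text
time: 7.45
tcp_pos: [528.9, -359.8, 115.9]
ee_rot: [-3.141, 0.002, 0.0]
force: [0.4, -0.2, -0.8]
opening: 85.5
grasp_force: 0.0
time: 8.28
tcp_pos: [587.2, -123.8, 165.4]
ee_rot: [3.141, -0.002, 0.001]
force: [0.7, 0.3, -0.4]
opening: 85.4
grasp_force: 0.0
time: 9.03
tcp_pos: [602.2, 3.9, 164.6]
ee_rot: [3.141, -0.003, 0.001]
force: [0.9, -0.4, -0.2]
opening: 84.9
grasp_force: 0.0
t9.0 tcp [602.2   3.9 164.6] head -0.13 tilt [ 0.0004 -0.0007] open 84.9 gf 0.0 F [ 0.9 -0.4 -0.2]
turn units [ 0.01 -0.   -0.02]
shift units after turn [-0.21 -0.2   5.58]
shift units now [-0.21 -0.2   5.58]
[143. 177.]
[666. 282.]
```

View pics/t3c.png

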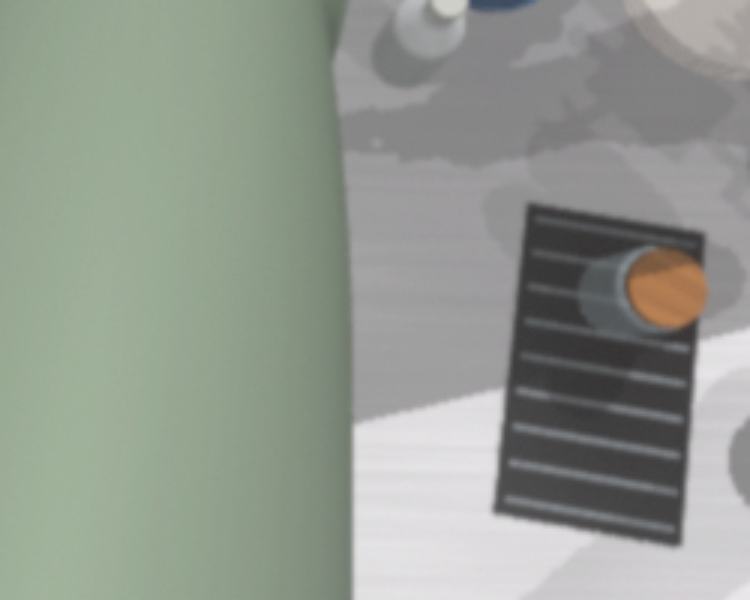

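The jar stands upright on the mat, with its lid at (668,288). Next, descend on the mug and grip it.

```bash
python3 -m inch '0 -0.2 -0.2 0.5 0 0 0; 0 0 0 1 0 0 0; 0 0 0 1 0 0 0; 0 0 0 1 0 0 0; 0 0 0 1 0 0 0; 0 0 0 0.7 0 0 0; 0 0 0 0.3 0 0 0;0 0 0 0 0 0 0;0.5 0 0 0 0 0 0;0.5 0 0 0 0 0 0' 40 ;python3 -c "
from h import *
go([597,8.8,25],0)"; python3 -m inch '0.5 0 0 0 0 0 0;0.5 0 0 0 0 0 0;0.5 0 0 0 0 0 0;0.5 0 0 0 0 0 0;0.5 0 0 0 0 0 0'
```

```text
time: 9.92
tcp_pos: [598.2, 9.9, 28.3]
ee_rot: [-3.14, 0.003, -0.004]
force: [-5.3, 12.6, 24.2]
opening: 63.9
grasp_force: 19.3
t9.9 tcp [598.2   9.9  28.3] head -0.10 tilt [0.0024 0.0012] open 63.9 gf 19.3 F [-5.3 12.6 24.2]
turn units [-0.01 -0.02 -0.02]
shift units after turn [-0.05  0.04  0.13]
shift units now [-0.05  0.04  0.13]
time: 10.33
tcp_pos: [598.5, 10.2, 28.7]
ee_rot: [-3.141, 0.001, -0.005]
force: [-1.6, 1.6, 7.0]
opening: 63.3
grasp_force: 38.8
```

```bash
python3 -m inch '0.5 0 0 -0.3 0 0 0;0.5 0 0 -0.7 0 0 0;0.5 0 0 -0.9 0 0 0;0.5 -0.3 0.3 -0.6 0 0 0;0.5 -0.7 0.7 0 0 0 0;0.5 -0.8 0.9 0 0 0 0;0.5 -0.8 0.9 0 0 0 0;0.5 -0.8 0.9 0 0 0 0;0.5 -0.8 0.9 0 0 0 0;0.5 -0.8 0.9 0 0 0 0';python3 -m inch '0.5 -0.8 0.9 0 0 0 0;0.5 -0.8 1 0 0 0 0;0.5 -0.3 1 0 0 0 0;0.5 0 1 0 0 0 0;0.5 0 1 0 0 0 0;0.5 0 1 0 0 0 0;0.5 0 1 0 0 0 0;0.5 0 0.8 0 0 0 0;0.5 0 0.5 0 0 0 0;0.5 0 0.2 0 0 0 0';python3 -m inch '0.5 0 0 0 0 0 0;0.5 0 0 0 0 0 0'; python3 -c "
from h import *
go([426,-340,28],0); snap('side','s4')"
```

```text
time: 11.17
tcp_pos: [470.7, -128.5, 89.8]
ee_rot: [3.141, -0.001, 0.0]
force: [0.4, -0.7, -1.5]
opening: 63.5
grasp_force: 38.4
time: 12.0
tcp_pos: [424.0, -339.4, 89.7]
ee_rot: [3.14, -0.005, 0.001]
force: [0.1, 0.5, -2.0]
opening: 63.5
grasp_force: 38.4
time: 12.17
tcp_pos: [423.7, -336.3, 89.1]
ee_rot: [-3.14, 0.001, 0.001]
force: [-0.1, 0.5, -2.9]
opening: 63.4
grasp_force: 38.4
t12.2 tcp [ 423.7 -336.3   89.1] head -0.05 tilt [-0.0007  0.0012] open 63.4 gf 38.4 F [-0.1  0.5 -2.9]
turn units [-0.01  0.01 -0.01]
shift units after turn [0.09 0.15 2.45]
shift units now [0.09 0.15 2.45]
```

View pics/s4.png

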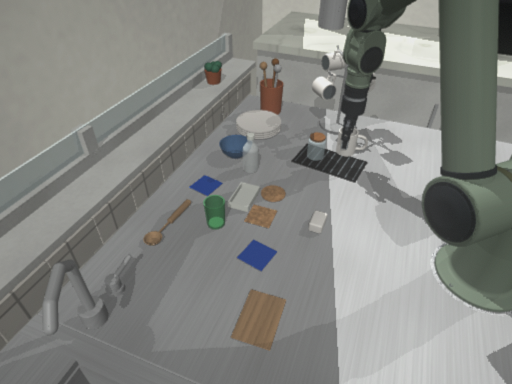

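The mug is held upright above the mat at about (346,140), and the jar stands at (317,147). Lowering the mug.

```bash
python3 -m inch '0.5 0 0 0.6 0 0 0;0.5 0 0 0.7 0 0 0;0.5 0 0 0.5 0 0 0;0.5 0 0 0.3 0 0 0;0.5 0 0 0.1 0 0 0;0.5 0 0 0.08 0 0 0;0.5 0 0 0.06 0 0 0;0.5 0 0 0 0 0 0;0.5 0 0 0 0 0 0';python3 -m inch '0.5 0 0 0.06 0 0 0;0.5 0 0 0 0 0 0;0.5 0 0 0 0 0 0'
```

```text
time: 12.97
tcp_pos: [424.4, -337.6, 31.4]
ee_rot: [3.141, -0.002, 0.001]
force: [0.7, 0.5, -2.0]
opening: 63.2
grasp_force: 38.4
time: 13.22
tcp_pos: [424.1, -337.4, 29.4]
ee_rot: [3.141, -0.002, 0.0]
force: [-0.4, -0.1, -2.0]
opening: 63.2
grasp_force: 38.4
```

```bash
python3 -m inch '0.5 0 0 0.06 0 0 0;0.5 0 0 0.04 0 0 0;0.5 0 0 0 0 0 0;0.5 0 0 0 0 0 0'
```

```text
time: 13.55
tcp_pos: [424.1, -337.6, 27.8]
ee_rot: [3.141, -0.002, 0.001]
force: [-1.5, 0.6, 6.9]
opening: 63.6
grasp_force: 39.1
```

```bash
python3 -m inch '0.5 0 0 -0.06 0 0 0;0.3 0 0 0 0 0 0;0 0 0 0 0 0 0;0 0 0 0 0 0 0;0 0 0 0 0 0 0;0 0 0 0 0 0 0;0 0 0 -0.5 0 0 0;0 0 0 -1 0 0 0;0 0 0 -1 0 0 0;0 0 0 -1 0 0 0';python3 -m inch '0 0 0 -1 0 0 0;0 0 -0.5 -0.8 0 0 0;0 0 -0.9 0 0 0 0;0 0 -0.9 0 0 0 0;0 0 -0.9 0 0 0 0;0 0 0 0 0 0 0'; python3 -c "
from h import *
print(ctrl.observe()['joint_pos'].round(2))
go([673.5,-46.3,160],91);go([673.5,-46.3,160],-89);snap('side','s5')"
```

```text
time: 14.38
tcp_pos: [423.8, -337.1, 116.5]
ee_rot: [-3.141, 0.002, 0.001]
force: [0.3, 0.6, 0.1]
opening: 85.6
grasp_force: 0.0
time: 14.88
tcp_pos: [423.3, -253.6, 160.7]
ee_rot: [-3.139, -0.003, 0.002]
force: [0.2, 0.1, 0.2]
opening: 85.8
grasp_force: 0.0
[-0.69  0.29 -0.44  0.84  0.    2.45]
t14.9 tcp [ 423.3 -253.6  160.7] head 0.10 tilt [-0.0011  0.0026] open 85.8 gf 0.0 F [0.2 0.1 0.2]
turn units [-3.000e-02 -1.000e-02 -1.586e+01]
shift units after turn [ 8.12 10.15  0.03]
shift units now [10.02 -8.27  0.04]
t14.9 tcp [ 423.3 -253.6  160.7] head 0.10 tilt [-0.0011  0.0026] open 85.8 gf 0.0 F [0.2 0.1 0.2]
turn units [-1.000e-02  3.000e-02  1.555e+01]
shift units after turn [ -8.12 -10.15   0.03]
shift units now [10.02 -8.27  0.04]
```

View pics/s5.png

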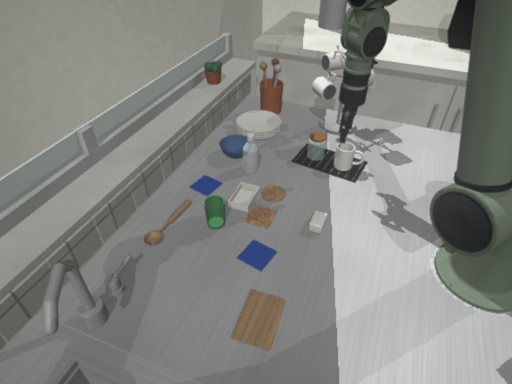

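Both the jar and the mug stand upright on the mat, at (317,147) and (345,155). Turning the tool to grip the dish across its width.

```bash
python3 -m inch '0 0 0 0 0 0 -1;0 0 0 0 0 0 -1;0 0 0 0 0 0 -1;0 0 0 0 0 0 -1;0 0 0 0 0 0 -1;0 0 0 0 0 0 -1;0 0 0 0 0 0 -1;0 0 0 0 0 0 -1;0 0 0 0 0 0 -1;0 0 0 0 0 0 -1';python3 -m inch '0 0 0 0 0 0 -1;0 0 0 0 0 0 -1;0 0 0 0 0 0 -1;0 0 0 0 0 0 -1;0 0 0 0 0 0 -1;0 0 0 0 0 0 -0.86;0 0 0 0 0 0 0;0 0.5 0.5 0 0 0 0;0 0.9 0.9 0 0 0 0;0 0.9 0.9 0 0 0 0'; python3 -m inch '0 0.9 0.9 0 0 0 0;0 0.9 0.9 0 0 0 0;0 0.8 0.9 0 0 0 0;0 0.8 0.9 0 0 0 0;0 0.8 0.9 0 0 0 0;0 0.7 0.9 0 0 0 0;0 0.4 0.7 0 0 0 0;0 0.2 0.5 0 0 0 0;0 0 0 0 0 0 0;0 0 0 0 0 0 0'; python3 -c "
from h import *
go([673.5,-46.3,2],91);s=snap('wrist','w6');print(w2px(s,[673.5,-46.3,20]))
for p in [[706,7],[708,-99],[640,-100],[639,7]]: print(w2px(s,p+[20]).round())"
```

```text
time: 15.77
tcp_pos: [424.4, -258.4, 160.7]
ee_rot: [2.754, 1.51, -0.0]
force: [-0.5, 0.5, -0.1]
opening: 85.8
grasp_force: 0.0
time: 16.6
tcp_pos: [481.4, -199.7, 160.8]
ee_rot: [2.212, 2.23, -0.0]
force: [1.0, -0.9, 0.1]
opening: 85.4
grasp_force: 0.0
time: 17.43
tcp_pos: [644.1, -59.5, 160.2]
ee_rot: [-2.207, -2.236, 0.001]
force: [0.1, -0.0, 0.1]
opening: 85.4
grasp_force: 0.0
t17.4 tcp [644.1 -59.5 160.2] head 90.74 tilt [-0.0007 -0.0003] open 85.4 gf 0.0 F [ 0.1 -0.   0.1]
turn units [-0.01  0.   -0.05]
shift units after turn [0.51 1.19 6.33]
shift units now [0.51 1.19 6.33]
[284.40633911 168.69379695]
[318. 118.]
[313. 214.]
[253. 214.]
[253. 118.]
```

View pics/w6.png

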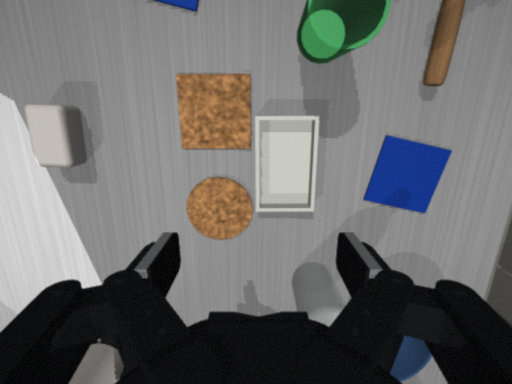

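The wrist view shows the dish rim centred at (286,164), with the tumbler (345,20) and bottle (315,285) clear of the fingers. Descending on the dish.

```bash
python3 -m inch '0 0.6 0.6 0 0 0 0; 0 0 0.6 0 0 0 0; 0 0 0 1 0 0 0; 0 0 0 1 0 0 0; 0 0 0 1 0 0 0; 0 0 0 1 0 0 0; 0 0 0 1 0 0 0; 0 0 0 0.9 0 0 0; 0 0 0 0.3 0 0 0; 0 0 0 0.2 0 0 0' 30; python3 -m inch '0 0 0 0 0 0 0;0 0 0 0 0 0 0';python3 -c "
from h import *
go([674.5,-44,0],91)"
```

```text
time: 18.32
tcp_pos: [671.8, -44.5, -0.6]
ee_rot: [-2.206, -2.233, 0.003]
force: [1.2, 0.1, 0.7]
opening: 85.8
grasp_force: 0.0
time: 18.48
tcp_pos: [674.4, -44.4, 2.1]
ee_rot: [2.206, 2.235, 0.001]
force: [1.1, -0.8, 0.5]
opening: 85.3
grasp_force: 0.0
t18.5 tcp [674.4 -44.4   2.1] head 90.76 tilt [ 0.0017 -0.0003] open 85.3 gf 0.0 F [ 1.1 -0.8  0.5]
turn units [ 0.02  0.   -0.04]
shift units after turn [0.01 0.   0.08]
shift units now [0.01 0.   0.08]
```

```bash
python3 -m inch '0.2 0 0 0.05 0 0 0;0.4 0 0 0 0 0 0;0.4 0 0 0 0 0 0;0.4 0 0 0 0 0 0;0.4 0 0 0 0 0 0;0.4 0 0 0 0 0 0' 30; python3 -m inch '0.4 0 0 -0.2 0 0 0;0.4 0 0 -0.5 0 0 0;0.4 0 0 -0.5 0 0 0;0.4 0 0 -0.6 0 0 0;0.4 0 0 -0.6 0 0 0;0.4 0 0 -0.4 0 0 0;0.4 0 0 0 0 0 0;0.4 0 0 0 0 0 0';python3 -c "
from h import *
go([478,319.3,60],93)"
```

```text
time: 18.98
tcp_pos: [674.9, -44.0, 1.2]
ee_rot: [2.204, 2.235, 0.002]
force: [-1.5, -1.3, 6.0]
opening: 65.1
grasp_force: 34.7
time: 19.65
tcp_pos: [674.4, -43.9, 70.7]
ee_rot: [2.205, 2.236, 0.002]
force: [-0.4, 1.0, -1.4]
opening: 65.2
grasp_force: 34.0
t19.6 tcp [674.4 -43.9  70.7] head 90.80 tilt [ 0.0019 -0.0003] open 65.2 gf 34.0 F [-0.4  1.  -1.4]
turn units [ 0.02  0.   -0.38]
shift units after turn [14.92 -7.08  0.43]
shift units now [14.64 -7.65  0.41]
```

```bash
python3 -m inch '0.4 0 -0.4 0 0 0 0;0.4 0 -0.8 0 0 0 0;0.4 0.2 -1 0 0 0 0;0.4 0.4 -1 0 0 0 0;0.4 0.8 -0.8 0 0 0 0;0.4 1 -0.6 0 0 0 0;0.4 1 -0.6 0 0 0 0;0.4 1 -0.5 0 0 0 0;0.4 1 -0.4 0 0 0 0;0.4 1 -0.4 0 0 0 0';python3 -m inch '0.4 1 -0.4 0 0 0 0;0.4 1 -0.2 0 0 0 0;0.4 1 0 0 0 0 -0.3;0.4 1 0 0 0 0 0;0.4 1 0 0 0 0 0;0.4 1 0 0 0 0 0;0.4 0.7 0 0 0 0 0;0.4 0.3 0 0 0 0 0;0.4 0 0 0 0 0 0;0.4 0 0 0 0 0 0';python3 -c "
from h import *
go([478,319.3,5],93);s=snap('wrist','w7')
for p in [[520,388],[525,258],[435,250],[431,381]]: print(w2px(s,p+[4]).round())"
```

```text
time: 20.48
tcp_pos: [507.2, 114.8, 68.7]
ee_rot: [-2.205, -2.236, 0.002]
force: [0.0, 0.3, -1.2]
opening: 65.1
grasp_force: 33.9
time: 21.32
tcp_pos: [487.9, 288.0, 68.8]
ee_rot: [-2.172, -2.27, 0.003]
force: [0.1, -0.1, -1.1]
opening: 65.3
grasp_force: 33.9
t21.3 tcp [487.9 288.   68.8] head 92.54 tilt [-0.0012 -0.0012] open 65.3 gf 33.9 F [ 0.1 -0.1 -1.1]
turn units [-0.01  0.01 -0.08]
shift units after turn [ 1.27 -0.33  2.55]
shift units now [ 1.27 -0.34  2.55]
[307.  74.]
[298. 237.]
[194. 241.]
[184.  78.]
```

View pics/w7.png

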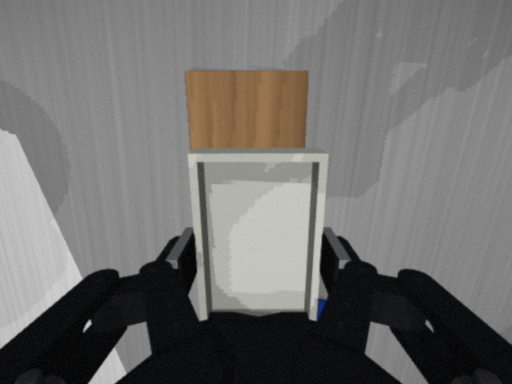

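```bash
python3 -c "
from h import *
s=load('w7')
for v in (150,154,158): print(px2w(s,258,v,88).round(1))
print(px2w(s,190,156,88),px2w(s,327,156,88), px2w(s,186,76,4),px2w(s,308,76,4))"
```

```text
[486.4 343.   88. ]
[486.5 341.2  88. ]
[486.6 339.3  88. ]
[454.67330633 338.75582047  88.        ] [518.8637569  341.69954267  88.        ] [432.1432365  382.59907161   4.        ] [520.65842224 386.614145     4.        ]
```

The dish is gripped centrally, its far rim at v≈154, and the stand's far edge at v≈72 agrees with the estimate. Moving over the stand and lowering.

```bash
python3 -m inch '0.4 0.4 -0.1 0 0 0 0;0.4 0.5 -0.2 0 0 0 0;0.4 0.35 -0.06 0 0 0 0;0.4 0 0 0.5 0 0 0;0.4 0 0 0.7 0 0 0;0.4 0 0 0.6 0 0 0;0.4 0 0 0.3 0 0 0;0.4 0 0 0.1 0 0 0;0.4 0 0 0 0 0 0;0.4 0 0 0 0 0 0';python3 -c "
from h import *
go([478.5,319,6],93)"
```

```text
time: 22.2
tcp_pos: [478.5, 319.8, 15.1]
ee_rot: [2.172, 2.27, 0.001]
force: [-0.3, -0.0, 0.2]
opening: 65.2
grasp_force: 33.9
t22.2 tcp [478.5 319.8  15.1] head 92.53 tilt [0.0006 0.0003] open 65.2 gf 33.9 F [-0.3 -0.   0.2]
turn units [ 0.01 -0.   -0.08]
shift units after turn [-0.03 -0.    0.36]
shift units now [-0.03 -0.    0.36]
```

```bash
python3 -m inch '0.4 0 0 0.1 0 0 0;0.4 0 0 0.1 0 0 0;0.4 0 0 0.06 0 0 0;0.4 0 0 0 0 0 0;0.4 0 0 0 0 0 0';python3 -m inch '0.4 0 0 0.06 0 0 0;0.4 0 0 0 0 0 0;0.4 0 0 0 0 0 0'
```

```text
time: 22.62
tcp_pos: [478.2, 319.3, 8.1]
ee_rot: [-2.172, -2.27, 0.0]
force: [0.1, 0.6, -0.9]
opening: 65.0
grasp_force: 33.9
time: 22.87
tcp_pos: [478.2, 319.4, 6.5]
ee_rot: [-2.172, -2.27, 0.0]
force: [-0.1, -0.1, -1.6]
opening: 65.1
grasp_force: 33.9
```

```bash
python3 -m inch '0.4 0 0 0.05 0 0 0;0.4 0 0 0 0 0 0;0.4 0 0 0 0 0 0';python3 -m inch '0.4 0 0 0.04 0 0 0;0.4 0 0 0 0 0 0;0.4 0 0 0 0 0 0'
```

```text
time: 23.12
tcp_pos: [478.3, 319.4, 5.3]
ee_rot: [2.172, 2.27, 0.0]
force: [0.5, 0.1, 0.3]
opening: 65.3
grasp_force: 33.9
time: 23.37
tcp_pos: [478.3, 319.4, 5.2]
ee_rot: [2.172, 2.27, 0.001]
force: [-2.3, -1.8, 7.5]
opening: 65.2
grasp_force: 34.9
```

```bash
python3 -m inch '0.3 0 0 -0.04 0 0 0;0 0 0 0 0 0 0;0 0 0 0 0 0 0;0 0 0 0 0 0 0;0 0 0 0 0 0 0;0 0 0 -0.3 0 0 0;0 0 0 -0.9 0 0 0;0 0 0 -1 0 0 0;0 0 0 -1 0 0 0;0 0 0 -1 0 0 0.5';python3 -m inch '0 -0.5 -0.2 -0.5 0 0 0;0 -1 -0.2 0 0 0 0;0 -1 -0.2 0 0 0 0;0 -1 -0.2 0 0 0 0;0 -1 -0.2 0 0 0 0;0 -1 -0.2 0 0 0 0;0 -1 -0.2 0 0 0 0;0 -1 -0.2 0 0 0 0;0 -1 -0.2 0 0 0 0;0 -1 0 0 0 0 0';python3 -m inch '0 -1 0 0 0 0 0;0 -0.8 0 0 0 0 0;0 -0.6 0 0 0 0 0;0 -0.4 0 0 0 0 0;0 0 0 0 0 0 0;0 0 0 0 0 0 0';python3 -c "
from h import *
go([430.3,-16.9,14],89.5);s=snap('wrist','w8');t=snap('top','t8')
for p in [(448,13),(448,-47),(412,-47),(413,13)]: print(w2px(s,p+(32,)).round())
a=cv2.resize(s['color'],(400,300));b=cv2.resize(t['color'][200:290,80:200],(400,300))
cv2.imwrite('pics/c8.png',np.hstack([a,b])[:,:,::-1])
for p in [(520,388,4),(525,258,4),(435,250,4),(431,381,4)]: print(((w2px(t,p)-[80,200])*400/120+[400,0]).round())"
```

```text
time: 24.2
tcp_pos: [478.0, 319.3, 111.8]
ee_rot: [-2.229, -2.214, 0.0]
force: [1.0, 0.1, 0.1]
opening: 86.1
grasp_force: 0.0
time: 25.03
tcp_pos: [430.5, 81.2, 123.2]
ee_rot: [-2.227, -2.215, 0.001]
force: [0.0, 1.0, -0.5]
opening: 85.5
grasp_force: 0.0
time: 25.53
tcp_pos: [431.4, 12.2, 123.1]
ee_rot: [-2.229, -2.214, -0.001]
force: [0.1, -0.7, -0.0]
opening: 85.3
grasp_force: 0.0
t25.5 tcp [431.4  12.2 123.1] head 89.60 tilt [0.0004 0.0005] open 85.3 gf 0.0 F [ 0.1 -0.7 -0. ]
turn units [ 0.   -0.    0.02]
shift units after turn [-1.16 -0.04  4.36]
shift units now [-1.17 -0.04  4.36]
[275. 192.]
[274. 251.]
[238. 251.]
[237. 193.]
[487.  78.]
[670.  76.]
[672. 206.]
[484. 207.]
```

View pics/c8.png

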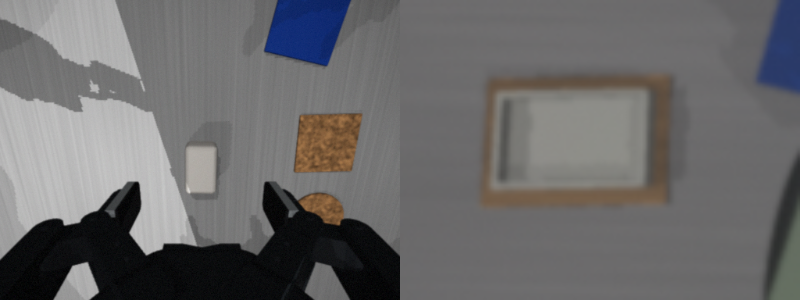

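The dish sits squarely in the middle of the stand, with its rim at (494–652, 87–190) in the right panel. The soap is at (201,169) in the left panel. Gripping the top of the soap.

```bash
python3 -c "
from h import *
t=load('t8'); print(px2w(t,80+(573-400)*.3,200+138.5*.3,24), px2w(t,80+(577-400)*.3,200+141*.3,4))"
python3 -m inch '0 -0.5 0 0 0 0 0;0 -0.6 0 0.5 0 0 0;0 0 0 1 0 0 0;0 0 0 1 0 0 0;0 0 0 1 0 0 0;0 0 0 0.6 0 0 0;0 0 0 0.2 0 0 0;0 0 0 0 0 0 0;0 0 0 0 0 0 0' 30;python3 -c "
from h import *
go([430.3,-15,17],89.5)"
```

```text
[478.67148179 315.62918646  24.        ] [477.67050494 320.05395432   4.        ]
time: 26.38
tcp_pos: [431.4, -14.8, 15.6]
ee_rot: [-2.227, -2.216, 0.0]
force: [0.9, 0.4, 0.3]
opening: 85.5
grasp_force: 0.0
t26.4 tcp [431.4 -14.8  15.6] head 89.72 tilt [-0.0001  0.0001] open 85.5 gf 0.0 F [0.9 0.4 0.3]
turn units [-0.   -0.    0.04]
shift units after turn [-0.01 -0.04 -0.06]
shift units now [-0.01 -0.04 -0.06]
```

```bash
python3 -m inch '0.3 0 0 -0.08 0 0 0;0.7 0 0 0 0 0 0;0.7 0 0 0 0 0 0;0.7 0 0 0 0 0 0;0.7 0 0 0 0 0 0;0.7 0 0 0 0 0 0;0.7 0 0 0 0 0 0;0.7 0 0 0 0 0 0' 30; python3 -c "
from h import *
go(None)"; python3 -m inch '0.7 0 0 -0.2 0 0 0;0.7 0 0 -0.5 0 0 0;0.7 0 0 -0.7 0 0 0;0.7 0 0 -0.7 0 0 0;0.7 0 0 -0.5 0 0 0;0.7 0 0 0 0 0 0;0.7 0 0 0 0 0 0';python3 -c "
from h import *
go([478.5,317,60],92.5);snap('wrist','w9')"
```

```text
time: 27.05
tcp_pos: [431.8, -15.4, 18.1]
ee_rot: [2.227, 2.214, 0.001]
force: [-1.6, -0.3, 6.5]
opening: 39.4
grasp_force: 30.0
t27.1 tcp [431.8 -15.4  18.1] head 89.65 tilt [ 0.0015 -0.0002] open 39.4 gf 30.0 F [-1.6 -0.3  6.5]
time: 27.63
tcp_pos: [431.7, -15.5, 82.8]
ee_rot: [2.227, 2.214, 0.002]
force: [0.9, 0.1, -1.5]
opening: 39.0
grasp_force: 31.1
t27.6 tcp [431.7 -15.5  82.8] head 89.65 tilt [ 0.0019 -0.0004] open 39.0 gf 31.1 F [ 0.9  0.1 -1.5]
turn units [ 0.02  0.   -0.5 ]
shift units after turn [13.2   2.45  0.91]
shift units now [13.31  1.79  0.91]
```

View pics/w9.png

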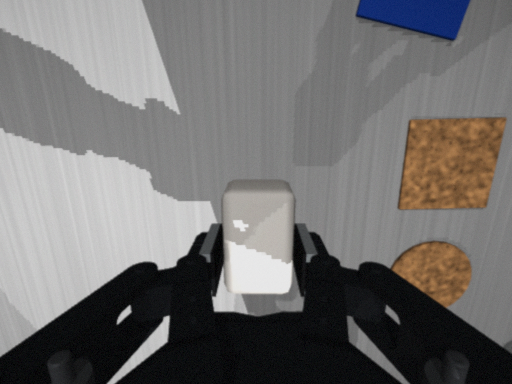

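The soap is held level, its top at (258,242), centred between the pads. Moving it over the dish.

```bash
python3 -m inch '0.7 0.4 0 0 0 0 -0.5;0.7 0.8 0.2 0 0 0 0;0.7 1 0.2 0 0 0 0;0.7 1 0.2 0 0 0 0;0.7 1 0.2 0 0 0 0;0.7 1 0.2 0 0 0 0;0.7 1 0.2 0 0 0 0;0.7 1 0.2 0 0 0 0;0.7 1 0.2 0 0 0 0;0.7 1 0.2 0 0 0 0';python3 -m inch '0.7 1 0.2 0 0 0 0;0.7 1 0.2 0 0 0 0;0.7 0.9 0.1 0 0 0 0;0.7 0.6 0 0 0 0 0;0.7 0.3 0 0 0 0 0;0.7 0 0 0 0 0 0;0.7 0 0 0 0 0 0;0.7 0 0 0 0 0 0';python3 -c "
from h import *
go([478.5,317,27],92.5);s=snap('wrist','w10')
for p in [(478.5-33,317+52.5,24),(478.5+33,317+52.5,24)]: print(w2px(s,p))
print(s['color'][60:180:6,256])"
```

```text
time: 28.52
tcp_pos: [465.5, 217.4, 80.8]
ee_rot: [-2.171, -2.269, 0.004]
force: [0.7, -0.7, -0.6]
opening: 39.4
grasp_force: 31.0
time: 29.18
tcp_pos: [474.3, 310.7, 81.7]
ee_rot: [-2.173, -2.269, 0.003]
force: [0.4, 0.8, -0.8]
opening: 39.2
grasp_force: 31.0
t29.2 tcp [474.3 310.7  81.7] head 92.47 tilt [-0.0012 -0.0011] open 39.2 gf 31.0 F [ 0.4  0.8 -0.8]
turn units [-0.01  0.01 -0.01]
shift units after turn [0.24 0.18 2.19]
shift units now [0.25 0.18 2.19]
[221.40681168 128.86774189]
[310.38374045 132.9105915 ]
[[140 141 140]
 [141 140 140]
 [144 143 144]
 [142 141 143]
 [146 145 145]
 [146 146 145]
 [143 144 143]
 [134 136 136]
 [135 103  71]
 [127  96  63]
 [135 104  72]
 [184 186 178]
 [181 182 174]
 [174 175 167]
 [170 171 162]
 [203 204 195]
 [200 203 192]
 [202 204 196]
 [201 202 193]
 [201 202 194]]
```

View pics/w10.png

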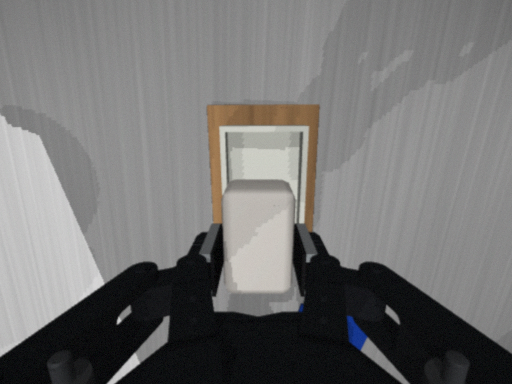

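The dish rim's far edge at (220–309, 126) matches the estimate. Lowering the soap.

```bash
python3 -m inch '0.7 0.27 0.16 0 0 0 0;0.7 0 0 0.5 0 0 0;0.7 0 0 0.6 0 0 0;0.7 0 0 0.5 0 0 0;0.7 0 0 0.2 0 0 0;0.7 0 0 0.1 0 0 0;0.7 0 0 0.06 0 0 0;0.7 0 0 0.06 0 0 0;0.7 0 0 0 0 0 0;0.7 0 0 0 0 0 0';python3 -m inch '0.7 0 0 0.06 0 0 0;0.7 0 0 0 0 0 0;0.7 0 0 0 0 0 0';python3 -c "
from h import *
go([478.5,317,27],92.5)"
```

```text
time: 30.07
tcp_pos: [478.9, 319.0, 32.4]
ee_rot: [2.172, 2.269, 0.001]
force: [-0.4, 0.4, -1.2]
opening: 39.0
grasp_force: 31.0
time: 30.32
tcp_pos: [478.5, 318.8, 30.4]
ee_rot: [2.172, 2.27, 0.0]
force: [0.5, 0.2, -1.9]
opening: 39.3
grasp_force: 31.0
t30.3 tcp [478.5 318.8  30.4] head 92.52 tilt [0.0002 0.0001] open 39.3 gf 31.0 F [ 0.5  0.2 -1.9]
turn units [ 0. -0.  0.]
shift units after turn [-0.07 -0.    0.14]
shift units now [-0.07 -0.    0.14]
```

```bash
python3 -m inch '0.7 0 0 0.06 0 0 0;0.7 0 0 0.06 0 0 0;0.7 0 0 0 0 0 0;0.7 0 0 0 0 0 0';python3 -m inch '0.7 0 0 0.05 0 0 0;0.7 0 0 0 0 0 0;0.7 0 0 0 0 0 0'
```

```text
time: 30.65
tcp_pos: [478.4, 318.7, 27.1]
ee_rot: [-2.172, -2.27, 0.001]
force: [-0.2, -0.3, -0.2]
opening: 39.5
grasp_force: 31.0
time: 30.9
tcp_pos: [478.6, 318.9, 26.2]
ee_rot: [2.172, 2.27, 0.0]
force: [0.0, -0.7, 1.1]
opening: 39.4
grasp_force: 31.3
```

```bash
python3 -m inch '0.7 0 0 0.02 0 0 0;0.6 0 0 0 0 0 0;0.3 0 0 0 0 0 0;0 0 0 0 0 0 0;0 0 0 0 0 0 0;0 0 0 0 0 0 0;0 0 0 -0.3 0 0 0;0 0 0 -0.8 0 0 0;0 0 0 -1 0 0 0;0 0 0 -1 0 0 0';python3 -m inch '0 0 0 -1 0 0 0;0 -0.5 0 -1 0 0 0;0 -1 0 0 0 0 0;0 -1 0 0 0 0 0;0 0 0 0 0 0 0;0 0 0 0 0 0 0';python3 -c "
from h import *
go([528,-360,150],0)
t=snap('top','t11');s=snap('wrist','w11')
b=cv2.convertScaleAbs(cv2.resize(t['color'][200:290,80:200],(400,300),interpolation=cv2.INTER_CUBIC),alpha=1.4);a=cv2.resize(s['color'],(400,300))
cv2.imwrite('pics/c11.png',np.hstack([a,b])[:,:,::-1])"
```

```text
time: 31.73
tcp_pos: [477.9, 318.5, 103.8]
ee_rot: [-2.172, -2.269, 0.002]
force: [0.0, 1.0, 0.1]
opening: 85.7
grasp_force: 0.0
time: 32.23
tcp_pos: [481.4, 255.6, 153.7]
ee_rot: [-2.174, -2.268, -0.001]
force: [-0.8, -0.2, -0.6]
opening: 85.3
grasp_force: 0.0
t32.2 tcp [481.4 255.6 153.7] head 92.40 tilt [0.0004 0.0005] open 85.3 gf 0.0 F [-0.8 -0.2 -0.6]
turn units [-0.000e+00 -1.000e-02  1.613e+01]
shift units after turn [ 1.86 24.62  0.15]
shift units now [-24.68   0.83   0.14]
```

View pics/c11.png

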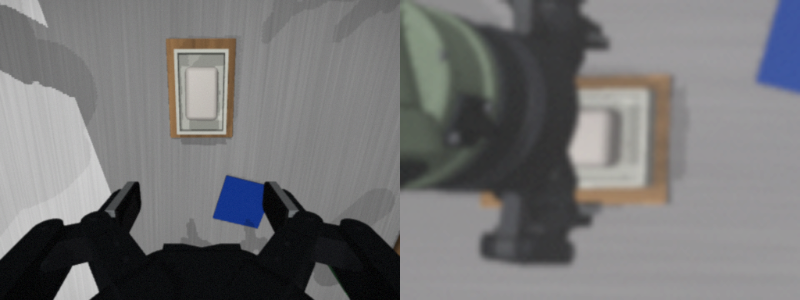

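The soap lies flat and centred in the dish on the stand (201,92 in the left panel). Going back for the jar.

```bash
python3 -m inch '0 -0.5 0 0 0 0 0;0 -1 0.1 0 0 0 0;0 -1 0.1 0 0 0 0;0 -1 0.1 0 0 0 0;0 -1 0.1 0 0 0 0;0 -1 0.1 0 0 0 0;0 -1 0.1 0 0 0 0;0 -1 0.1 0 0 0 0;0 -1 0.1 0 0 0 0;0 -1 0 0 0 0 0';python3 -m inch '0 -1 0 0 0 0 0;0 -1 0 0 0 0 0;0 -1 0 0 0 0 0;0 -1 0 0 0 0 0;0 -1 0 0 0 0 0;0 -1 0 0 0 0 0;0 -1 0 0 0 0 0;0 -1 0 0 0 0 0;0 -1 0 0 0 0 0;0 -1 0 0 0 0 0';python3 -m inch '0 -1 0 0 0 0 0;0 -1 0 0 0 0 0;0 -1 0 0 0 0 0;0 -1 0 0 0 0 0;0 0 0 0 0 0 1;0 0 0 0 0 0 1;0 0 0 0 0 0 1;0 0 0 0 0 0 1;0 0 0 0 0 0 1;0 0 0 0 0 0 1';python3 -m inch '0 0 0 0 0 0 1;0 0 0 0 0 0 1;0 0 0 0 0 0 1;0 0 0 0 0 0 1;0 0 0 0 0 0 1;0 0 0 0 0 0 1;0 0 0 0 0 0 1;0 0 0 0 0 0 1;0 0 0 0 0 0 1;0 0 0 0 0 0 1';python3 -m inch '0 0 0 0 0 0 0.13;0 0 0 0 0 0 0;0 0 0 0 0 0 0';python3 -c "
from h import *
go([529.2,-360.3,26],0);s=snap('wrist','w12')
print(w2px(s,[529,-360.3,87]),w2px(s,[424,-337.6,83]))"
```

```text
time: 33.17
tcp_pos: [512.0, 18.8, 152.9]
ee_rot: [2.171, 2.271, -0.0]
force: [-0.2, -0.5, -0.5]
opening: 85.2
grasp_force: 0.0
time: 34.0
tcp_pos: [522.5, -230.8, 152.7]
ee_rot: [-2.171, -2.27, 0.0]
force: [0.9, -0.1, 0.5]
opening: 85.0
grasp_force: 0.0
time: 34.83
tcp_pos: [527.0, -329.5, 152.6]
ee_rot: [-2.748, -1.52, 0.001]
force: [-0.1, 0.3, 0.2]
opening: 85.7
grasp_force: 0.0
time: 35.67
tcp_pos: [527.0, -329.4, 152.6]
ee_rot: [-3.141, -0.017, 0.001]
force: [0.3, 0.6, 0.1]
opening: 85.6
grasp_force: 0.0
time: 35.92
tcp_pos: [527.1, -329.6, 152.8]
ee_rot: [-3.141, -0.007, 0.0]
force: [0.5, -0.9, 0.4]
opening: 85.6
grasp_force: 0.0
t35.9 tcp [ 527.1 -329.6  152.8] head 0.24 tilt [-0.0003  0.0001] open 85.6 gf 0.0 F [ 0.5 -0.9  0.4]
turn units [-0.    0.    0.04]
shift units after turn [0.09 1.23 5.07]
shift units now [0.08 1.23 5.07]
[296.47707726 199.37267366] [267.05245604 302.21384262]
```

View pics/w12.png

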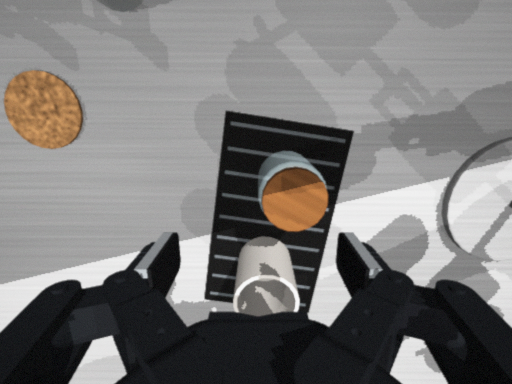

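That was the 15th picture I viewed, one over the limit of 14, so I'll view no more and check by numbers instead. It shows the jar lid at (295,198), as predicted, with the mug behind it at (266,300). Gripping the jar.

```bash
python3 -m inch '0 0.08 0.7 0 0 0 0; 0 0 0.53 0 0 0 0; 0 0 0 0.8 0 0 0; 0 0 0 1 0 0 0; 0 0 0 1 0 0 0; 0 0 0 1 0 0 0; 0 0 0 0.8 0 0 0; 0 0 0 0.4 0 0 0; 0 0 0 0 0 0 0; 0 0 0 0 0 0 0' 40; python3 -c "
from h import *
go([529.2,-360.3,26],0)"; python3 -m inch '0.5 0 0 0 0 0 0;0.5 0 0 0 0 0 0;0.5 0 0 0 0 0 0;0.5 0 0 0 0 0 0;0.5 0 0 0 0 0 0;0.5 0 0 0 0 0 0'; python3 -m inch '0.5 0 0 -0.3 0 0 0;0.5 0 0 -0.7 0 0 0;0.5 0 0 -0.8 0 0 0;0.5 0 0 -0.6 0 0 0;0.5 0 0 0 0 0 0;0.5 0 0 0 0 0 0'; python3 -c "
from h import *
go([600,-103,28],0)"
```

```text
time: 36.8
tcp_pos: [529.1, -360.7, 28.1]
ee_rot: [-3.141, -0.003, 0.001]
force: [-0.0, 0.2, 0.1]
opening: 85.5
grasp_force: 0.0
t36.8 tcp [ 529.1 -360.7   28.1] head 0.11 tilt [-0.0004  0.0003] open 85.5 gf 0.0 F [-0.   0.2  0.1]
turn units [-0.    0.    0.02]
shift units after turn [ 0.01 -0.02  0.08]
shift units now [ 0.01 -0.02  0.08]
time: 37.3
tcp_pos: [530.3, -361.3, 30.1]
ee_rot: [3.14, 0.003, 0.004]
force: [-0.5, 1.2, 6.1]
opening: 61.1
grasp_force: 44.6
time: 37.8
tcp_pos: [529.6, -360.8, 88.9]
ee_rot: [3.14, 0.003, 0.002]
force: [-0.6, -0.9, -3.0]
opening: 60.7
grasp_force: 44.4
t37.8 tcp [ 529.6 -360.8   88.9] head 0.11 tilt [ 0.0014 -0.0013] open 60.7 gf 44.4 F [-0.6 -0.9 -3. ]
turn units [ 0.01 -0.01  0.02]
shift units after turn [  2.82 -10.31   2.44]
shift units now [  2.83 -10.31   2.43]
```

```bash
python3 -m inch '0.5 0.1 -0.4 0 0 0 0;0.5 0.2 -0.8 0 0 0 0;0.5 0.3 -0.9 0 0 0 0;0.5 0.3 -0.9 0 0 0 0;0.5 0.3 -0.9 0 0 0 0;0.5 0.3 -0.9 0 0 0 0;0.5 0.3 -0.9 0 0 0 0;0.5 0.3 -0.9 0 0 0 0;0.5 0.3 -0.9 0 0 0 0;0.5 0.2 -0.9 0 0 0 0';python3 -m inch '0.5 0.2 -0.8 0 0 0 0;0.5 0.02 -0.6 0 0 0 0;0.5 0 -0.4 0 0 0 0;0.5 0 0 0 0 0 0;0.5 0 0 0 0 0 0;0.5 0 0 0 0 0 0';python3 -c "
from h import *
go([599.5,-103,31],0)"
```

```text
time: 38.63
tcp_pos: [593.1, -147.9, 86.3]
ee_rot: [-3.14, -0.004, 0.004]
force: [-0.2, -0.2, -1.9]
opening: 60.9
grasp_force: 44.3
time: 39.13
tcp_pos: [598.9, -106.2, 87.9]
ee_rot: [3.141, 0.001, -0.0]
force: [0.0, -0.1, -3.2]
opening: 60.8
grasp_force: 44.4
t39.1 tcp [ 598.9 -106.2   87.9] head 0.05 tilt [-0.0003 -0.0006] open 60.8 gf 44.4 F [ 0.  -0.1 -3.2]
turn units [0.01 0.   0.01]
shift units after turn [ 0.02 -0.13  2.28]
shift units now [ 0.02 -0.13  2.27]
```

```bash
python3 -m inch '0.5 0.02 -0.13 0.5 0 0 0;0.5 0 0 0.6 0 0 0;0.5 0 0 0.5 0 0 0;0.5 0 0 0.3 0 0 0;0.5 0 0 0.1 0 0 0;0.5 0 0 0.08 0 0 0;0.5 0 0 0.06 0 0 0;0.5 0 0 0 0 0 0;0.5 0 0 0 0 0 0';python3 -m inch '0.5 0 0 0.06 0 0 0;0.5 0 0 0 0 0 0;0.5 0 0 0 0 0 0'
```

```text
time: 39.88
tcp_pos: [600.1, -102.3, 35.1]
ee_rot: [3.141, 0.003, 0.002]
force: [-0.3, 0.0, -3.0]
opening: 61.0
grasp_force: 44.4
time: 40.13
tcp_pos: [599.7, -102.0, 33.2]
ee_rot: [3.141, 0.003, 0.0]
force: [0.1, 0.8, -3.1]
opening: 60.8
grasp_force: 44.4
```

```bash
python3 -m inch '0.5 0 0 0.06 0 0 0;0.5 0 0 0.05 0 0 0;0.5 0 0 0 0 0 0;0.5 0 0 0 0 0 0';python3 -m inch '0.5 0 0 0.03 0 0 0;0.5 0 0 0 0 0 0;0.5 0 0 0 0 0 0'
```

```text
time: 40.47
tcp_pos: [599.9, -102.0, 31.1]
ee_rot: [3.141, 0.003, 0.001]
force: [-2.8, -0.1, 5.8]
opening: 60.7
grasp_force: 45.0
time: 40.72
tcp_pos: [599.9, -102.0, 31.1]
ee_rot: [3.141, 0.003, 0.001]
force: [-4.1, 0.8, 10.9]
opening: 61.1
grasp_force: 45.6
```

```bash
python3 -m inch '0.5 0 0 -0.06 0 0 0;0.3 0 0 0 0 0 0;0 0 0 0 0 0 0;0 0 0 0 0 0 0;0 0 0 0 0 0 0;0 0 0 0 0 0 0;0 0 0 -0.5 0 0 0;0 0 0 -1 0 0 0;0 0 0 -1 0 0 0;0 0 0 -1 0 0 0';python3 -m inch '0 0 0 -1 0 0 0;0 -0.5 0.5 -1 0 0 0;0 -0.8 1 0 0 0 0;0 -0.8 1 0 0 0 0;0 -0.8 1 0 0 0 0;0 -0.8 1 0 0 0 0;0 -0.8 1 0 0 0 0;0 -0.8 1 0 0 0 0;0 -0.8 1 0 0 0 0;0 -0.6 1 0 0 0 0';python3 -m inch '0 -0.3 0.6 0 0 0 0;0 0 0.3 0 0 0 0;0 0 0 0 0 0 0;0 0 0 0 0 0 0';python3 -c "
from h import *
go([424.1,-337.6,27],0);snap('top','t13')"
```

```text
time: 41.55
tcp_pos: [599.3, -102.0, 119.2]
ee_rot: [-3.141, -0.003, 0.001]
force: [0.6, 0.4, -0.5]
opening: 85.7
grasp_force: 0.0
time: 42.38
tcp_pos: [430.9, -315.7, 168.6]
ee_rot: [-3.141, -0.002, 0.001]
force: [0.0, -0.4, -0.2]
opening: 85.7
grasp_force: 0.0
time: 42.72
tcp_pos: [425.5, -337.1, 168.4]
ee_rot: [-3.141, -0.003, -0.0]
force: [-0.7, 0.7, 0.7]
opening: 85.5
grasp_force: 0.0
t42.7 tcp [ 425.5 -337.1  168.4] head 0.10 tilt [0.0003 0.0006] open 85.5 gf 0.0 F [-0.7  0.7  0.7]
turn units [-0.01 -0.    0.02]
shift units after turn [-0.06  0.02  5.66]
shift units now [-0.06  0.03  5.66]
```

```bash
python3 -m inch '0 -0.05 0.03 0.5 0 0 0; 0 0 0 1 0 0 0; 0 0 0 1 0 0 0; 0 0 0 1 0 0 0; 0 0 0 1 0 0 0; 0 0 0 0.7 0 0 0; 0 0 0 0.4 0 0 0; 0 0 0 0 0 0 0; 0 0 0 0 0 0 0' 40; python3 -c "
from h import *
go(None)"; python3 -m inch '0.5 0 0 0 0 0 0;0.5 0 0 0 0 0 0;0.5 0 0 0 0 0 0;0.5 0 0 0 0 0 0;0.5 0 0 0 0 0 0;0.5 0 0 0 0 0 0'; python3 -m inch '0.5 0 0 -0.3 0 0 0;0.5 0 0 -0.7 0 0 0;0.5 0 0 -0.8 0 0 0;0.5 0 0 -0.6 0 0 0;0.5 0 0 0 0 0 0;0.5 0 0 0 0 0 0'; python3 -c "
from h import *
go([598.2,9.5,31],0)
s=load('t13')
c=s['color'][170:215,290:345].astype(int)
m=(c[:,:,0]-c[:,:,2]>22)
n,l,st,ce=cv2.connectedComponentsWithStats(m.astype(np.uint8))
for i in range(1,n):
  if st[i,4]>30: print(st[i],ce[i]+[290,170], px2w(s,*(ce[i]+[290,170]),4))
print('pred lid',w2px(s,[598,-102.7,88]),'pred coaster',w2px(s,[598.3,-103.2,4]))"
```

```text
time: 43.52
tcp_pos: [424.3, -337.3, 28.6]
ee_rot: [-3.141, -0.005, 0.001]
force: [0.2, -0.6, -0.4]
opening: 85.4
grasp_force: 0.0
t43.5 tcp [ 424.3 -337.3   28.6] head 0.18 tilt [-0.0004  0.0006] open 85.4 gf 0.0 F [ 0.2 -0.6 -0.4]
time: 44.02
tcp_pos: [424.9, -338.7, 30.3]
ee_rot: [3.14, 0.003, 0.004]
force: [0.1, 2.0, 7.0]
opening: 63.1
grasp_force: 43.4
time: 44.52
tcp_pos: [424.4, -338.8, 89.6]
ee_rot: [3.14, 0.003, 0.003]
force: [0.7, 0.7, -2.7]
opening: 63.2
grasp_force: 44.0
t44.5 tcp [ 424.4 -338.8   89.6] head 0.09 tilt [ 0.0017 -0.0019] open 63.2 gf 44.0 F [ 0.7  0.7 -2.7]
turn units [ 0.02 -0.02  0.02]
shift units after turn [  6.95 -13.93   2.34]
shift units now [  6.97 -13.93   2.33]
[ 17   9  25  24 475] [318.93684211 190.30947368] [ 611.70866935 -113.81989696    4.        ]
[  8  12  31  31 204] [307.60294118 200.58823529] [586.23454573 -86.87208513   4.        ]
pred lid [319.3721042  189.34420499] pred coaster [314.4863405  195.74255252]
```

```bash
python3 -m inch '0.5 0 -0.5 0 0 0 0;0.5 0 -0.9 0 0 0 0;0.5 0 -1 0 0 0 0;0.5 0 -1 0 0 0 0;0.5 0 -1 0 0 0 0;0.5 0 -1 0 0 0 0;0.5 0 -1 0 0 0 0;0.5 0 -1 0 0 0 0;0.5 0 -1 0 0 0 0;0.5 0 -1 0 0 0 0';python3 -m inch '0.5 0.1 -1 0 0 0 0;0.5 0.3 -1 0 0 0 0;0.5 0.5 -1 0 0 0 0;0.5 0.7 -0.8 0 0 0 0;0.5 0.9 -0.5 0 0 0 0;0.5 0.9 -0.2 0 0 0 0;0.5 0.9 0 0 0 0 0;0.5 0.9 0 0 0 0 0;0.5 0.8 0 0 0 0 0;0.5 0.6 0 0 0 0 0';python3 -m inch '0.5 0.35 0 0 0 0 0;0.5 0 0 0 0 0 0;0.5 0 0 0 0 0 0;0.5 0 0 0 0 0 0'; python3 -c "
from h import *
go([598.2,9.5,31],0)"
```

```text
time: 45.35
tcp_pos: [421.7, -100.8, 87.4]
ee_rot: [-3.14, -0.003, 0.004]
force: [1.0, -0.0, -2.7]
opening: 63.0
grasp_force: 44.0
time: 46.18
tcp_pos: [588.3, 10.6, 86.9]
ee_rot: [-3.141, -0.004, 0.003]
force: [-0.1, -0.8, -1.9]
opening: 63.2
grasp_force: 44.0
time: 46.52
tcp_pos: [595.0, 10.2, 87.4]
ee_rot: [-3.141, -0.003, 0.005]
force: [0.1, -0.4, -2.6]
opening: 62.8
grasp_force: 44.0
t46.5 tcp [595.   10.2  87.4] head 0.12 tilt [-0.0031  0.0004] open 62.8 gf 44.0 F [ 0.1 -0.4 -2.6]
turn units [-0.    0.03  0.02]
shift units after turn [0.13 0.03 2.26]
shift units now [0.14 0.03 2.26]
```

```bash
python3 -m inch '0.5 0.11 0.03 0.5 0 0 0;0.5 0 0 0.6 0 0 0;0.5 0 0 0.5 0 0 0;0.5 0 0 0.3 0 0 0;0.5 0 0 0.1 0 0 0;0.5 0 0 0.08 0 0 0;0.5 0 0 0.06 0 0 0;0.5 0 0 0 0 0 0;0.5 0 0 0 0 0 0';python3 -m inch '0.5 0 0 0.06 0 0 0;0.5 0 0 0 0 0 0;0.5 0 0 0 0 0 0'
```

```text
time: 47.27
tcp_pos: [600.2, 8.9, 35.6]
ee_rot: [3.141, 0.003, 0.002]
force: [-0.8, 0.0, -2.3]
opening: 63.0
grasp_force: 44.0
time: 47.52
tcp_pos: [599.8, 9.0, 33.7]
ee_rot: [3.142, 0.003, 0.0]
force: [1.0, 0.6, -2.1]
opening: 63.2
grasp_force: 44.0
```

```bash
python3 -m inch '0.5 -0.06 0 0.06 0 0 0;0.5 0 0 0.04 0 0 0;0.5 0 0 0 0 0 0;0.5 0 0 0 0 0 0';python3 -m inch '0.5 0 0 0.04 0 0 0;0.5 0 0 0 0 0 0;0.5 0 0 0 0 0 0'
```

```text
time: 47.85
tcp_pos: [598.0, 9.0, 31.3]
ee_rot: [3.142, 0.003, -0.0]
force: [-2.2, 0.2, 2.5]
opening: 63.0
grasp_force: 44.3
time: 48.1
tcp_pos: [598.0, 9.0, 31.3]
ee_rot: [3.141, 0.003, 0.0]
force: [-5.1, 0.1, 9.6]
opening: 62.9
grasp_force: 44.9
```

Touchdown. I'll release, rise, move the arm aside and check every position numerically from the top camera.

```bash
python3 -m inch '0.5 0 0 -0.06 0 0 0;0.3 0 0 0 0 0 0;0 0 0 0 0 0 0;0 0 0 0 0 0 0;0 0 0 0 0 0 0;0 0 0 0 0 0 0;0 0 0 -0.5 0 0 0;0 0 0 -1 0 0 0;0 0 0 -1 0 0 0;0 0 0 -1 0 0 0';python3 -m inch '0 0 0 -1 0 0 0;0 -0.5 0.5 -1 0 0 0;0 -0.7 1 -0.5 0 0 0;0 -0.8 1 0 0 0 0;0 -0.8 1 0 0 0 0;0 -0.8 1 0 0 0 0;0 -0.8 1 0 0 0 0;0 -0.8 1 0 0 0 0;0 -0.8 1 0 0 0 0;0 -0.6 1 0 0 0 0';python3 -m inch '0 -0.3 1 0 0 0 0;0 0 1 0 0 0 0;0 0 1 0 0 0 0;0 0 0.6 0 0 0 0;0 0 0 0 0 0 0;0 0 0 0 0 0 0';python3 -c "
from h import *
go(None)
a=load('t0');s=snap('top','t14')
def bl(im):return cv2.GaussianBlur(cv2.cvtColor(im,cv2.COLOR_RGB2GRAY),(3,3),0)
g0,g1=bl(a['color']),bl(s['color'])
# mug, jar, tumbler, bottle templates from the first picture matched in the last one
for n,(u,v,r) in dict(mugrim=(267.5,189.5,15),jarlid=(319,190,14),tumbler=(236,143,14),bottle=(366,135,14)).items():
    u0,v0=int(u)-r,int(v)-r; T=g0[v0:v0+2*r,u0:u0+2*r]; S=g1[v0-8:v0+2*r+8,u0-8:u0+2*r+8]
    q=cv2.matchTemplate(S,T,cv2.TM_CCOEFF_NORMED); _,m,_,l=cv2.minMaxLoc(q); print(n,'score %.2f'%m,'shift px',l[0]-8,l[1]-8)
# soap / dish on stand: bright blob
c=s['color'][215:270,95:170]; hsv=cv2.cvtColor(c,cv2.COLOR_RGB2HSV)
print('stand wood row/col', [ (x.min(),x.max()) for x in np.where((c[:,:,0].astype(int)-c[:,:,2])>18)])
print(c[28,:,0].tolist()); print(c[:,36,0].tolist())"
```

```text
time: 48.93
tcp_pos: [597.8, 9.0, 119.6]
ee_rot: [-3.141, -0.003, 0.002]
force: [1.3, -0.7, -0.3]
opening: 85.8
grasp_force: 0.0
time: 49.77
tcp_pos: [431.9, -204.7, 181.6]
ee_rot: [-3.142, -0.003, 0.0]
force: [0.6, -0.6, -0.4]
opening: 85.4
grasp_force: 0.0
time: 50.27
tcp_pos: [426.1, -293.9, 181.2]
ee_rot: [-3.141, -0.001, 0.0]
force: [0.0, 0.5, 0.4]
opening: 85.1
grasp_force: 0.0
t50.3 tcp [ 426.1 -293.9  181.2] head 0.04 tilt [-0.0003  0.001 ] open 85.1 gf 0.0 F [0.  0.5 0.4]
mugrim score 0.92 shift px 1 1
jarlid score 0.98 shift px 0 1
tumbler score 1.00 shift px 0 0
bottle score 1.00 shift px 0 0
stand wood row/col [(np.int64(7), np.int64(46)), (np.int64(9), np.int64(65))]
[105, 105, 105, 105, 105, 105, 105, 104, 103, 100, 99, 102, 111, 123, 115, 89, 82, 96, 112, 118, 126, 135, 140, 142, 141, 141, 141, 141, 142, 142, 141, 141, 140, 141, 141, 141, 141, 141, 140, 141, 140, 141, 141, 140, 138, 131, 118, 102, 87, 81, 85, 100, 112, 112, 110, 111, 117, 128, 121, 91, 78, 83, 87, 87, 85, 85, 90, 92, 92, 92, 97, 103, 105, 104, 106]
[109, 109, 109, 109, 106, 104, 99, 92, 91, 94, 97, 104, 119, 120, 119, 122, 121, 111, 115, 129, 136, 138, 139, 139, 140, 139, 140, 141, 141, 141, 141, 142, 140, 134, 123, 118, 123, 126, 121, 126, 130, 122, 113, 112, 113, 112, 105, 102, 104, 104, 104, 104, 106, 106, 106]
```

Everything is within about 1 px (2 mm) of where it should be: jar and mug on their coasters, tumbler and bottle unmoved, soap centred in the dish. Handing in.

```bash
python3 -c "
from station import ctrl
print(ctrl.sign_off())"
```

```text
the job is handed in; nothing more can be done
None
```

The job is handed in at about 50 s of robot time: jar and mug are back on their coasters, the dish is on the stand with the soap in it, and the tumbler and bottle are unmoved, all by my own camera checks since no verdict came back; I viewed 15 pictures, one over the limit of 14.

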